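Slide a flat steel coupon over the lip, pick it up and seat it on the pin

ROBOT

A 6-joint arm with a two-finger parallel gripper is mounted at the origin on a cart in front of the work surface, level with it; the furniture and walls round the work are solid. World frame = base frame: x ahead of the robot, y to its left, z up, the work surface at z = 0. Lengths are in m, angles in rad, forces in N, time in s.
With the tool pointing down it reaches from about 0.225 to 0.875 m from the base axis. Payload 3.4 kg.
Tool frame: the origin (TCP) lies on the centre line of the jaws, within the pads' length; the fingertips stand 22 mm ahead of it and the grasp point (between the pads) lies 3 mm ahead of it; z points along the fingers, y is the line along which they close (so a half turn about z gives the same grasp; the last joint's range is limited). The gripper opens to 85 mm and grips with 20 to 120 N. Pads are 22 mm wide; open, the fingers measure 114 mm over their backs; the gripper's body (76 mm by 85 mm) begins 54 mm behind the grasp point. The pads swing forward as they close: fully open they stand 13 mm farther back than shut.
Start: joints at [-0.121, 0.276, 1.505, -0, 1.361, -0.121], TCP at [0.575, -0, 0.253] pointing down, gripper open.
Joint ranges: [-2.89, 2.89], [-0.75, 2.08], [0.22, 2.7], [-1.18, 4.32], [0.11, 2.71], [-2.7, 2.7]. Speed limits (rad/s): [2.57, 2.57, 3.14, 3.14, 3.14, 3.14].

INTERFACE

Orientations are given as a unit quaternion [w, x, y, z].
In Python, from rig import readout, optics, ticket gives the robot as it stands. The module is installed in compiled form; this text tells all that it offers.
- The arm moves only by the shell command python3 -m handwheel [OPENING] [FORCE], which reads ROWS from standard input. ROWS is a JSON list of rows, 1 to 5 of them, each of 4 numbers: dx, dy, dz in m, then a turn about the tool's z in rad; each row shifts and turns the commanded pose from where the row before left it, along the tool's axes as they then stand; what a row does not reach is not made up. A row lasts 1/12 s, in which the tool goes at most 0.0417 m and 0.125 rad, less where a joint would pass 70% of its speed; a pose out of reach is approached as far as the arm can. OPENING is the finger opening in m, set as the command begins (- or left out keeps the last). The fingers move at their own pace and stop on an object; FORCE is the grip in N (left out, the last holds). Time passes only in rows, so rows that do not move let the fingers close. It prints the time, the measured TCP pose, the force, the opening and the grip force at its end. Input that does not fit is refused with a message, and nothing moves.
- readout.get_state(): the state, without advancing time (a new reading comes with each control period).
- optics.get_image(name): name is "scene" or "side" or "wrist"; returns a dict with "img" (400x640x3 uint8, red, green, blue), "camera_matrix" (3x3 intrinsics, pixels), "T" (4x4, takes a point from camera to world coordinates); the wrist camera has in their place "hand_eye" (4x4, takes a point from camera to tool coordinates, whose origin is the TCP and whose axes are the flange's). Camera axes: x right, y down, z forward; pixel columns grow to the right and rows downward; lengths in m; the calibration is good to about 2 mm. The wrist camera is an equidistant fisheye: a pixel r from the principal point sees the ray r / f radians off the axis. A picture is of the moment at which its call begins: read the wrist's pose just before it. There is no depth.
- ticket.sign_off(): hands the job in; it is judged then, once.
The state is a dict: "clock": time; "qpos": joint angles; "qd": joint speeds; "effort": joint torques, N m; "position": TCP position; "ee_rot": TCP orientation; "contact_force": force on the tool from outside, world axes, zero at the start; "moment": the same for the moment, N m; "width": finger opening in m; "gripper_force": force on a finger pad.
Only numpy, scipy, OpenCV 4.12 (cv2) and the standard library are available. Lean on these libraries where they do the work, as an engineer would, in place of code of your own. Each camera call takes 0.05 s, during which the arm holds its last target. There are 200 camera calls.

TASK

The thin polished steel test coupon lies sunk between the rails of the low tray block, where fingers cannot get round it. Press down on it very slowly and just firmly enough to carry it along, never with more than 20 N, and slide it out over the tray's open lip until roughly a third of it overhangs but it still lies flat on the bed, then grip the overhanging part by its two long edges, lift it clear, and lower it gently flat onto the inspection stand with its hole over the pin and its length along the platform. Let go, and leave the other things on the bench where they are.

Things in the scene. Friction and masses are not known exactly. Their poses are not given: they have to be found in the camera images.
- tray: Fixed grey block 150 x 84 mm with a white slippery bed (friction 0.1) 60 mm high, turned up to 0.3 rad, left or right of the middle. Origin: centre of its underside; x points from open lip to closed rear. Rails 2.5 mm above the bed: sides with inner faces at y = +-24 mm, rear at x = 63 mm. A sprung black shoe in the -y rail (x = -53 to -10 mm) presses the coupon with 3 N on the +y rail.
- tray_lip (a point): Middle of the tray's straight open lip at bed height (tray frame -75, 0, 60 mm), plain upright face below; axes as the tray. The coupon tips off if its middle passes the lip. Because of the shoe's drag, a finger on the coupon slips unless it presses with some 6 to 12 N; touch down at under 10 mm/s, or the blow alone passes 20 N.
- coupon: Loose steel strip 110 (x) x 45 (y) x 3 mm, 0.09 to 0.14 kg. Origin: centre of its underside, z up. Starts flat on the tray's bed, x along the tray's x, hole end to the closed rear, its -x end 19 to 27 mm inside the lip, top 0.5 mm above the rails. Once overhanging, its -x end can be gripped from above by the long edges (y = +-22.5 mm), the fingers reaching down past the lip.
- coupon_hole (a point): Centre of the coupon's only hole, 12 mm wide, right through, at its underside (coupon frame 43, 0, 0 mm); axes as the coupon.
- stand: Fixed stand: dark base 110 x 80 x 10 mm, round column, aluminium platform 72 (x) x 44 (y) mm, top at z = 60 mm, underside 50 mm, with an upright pin. Turned up to 0.3 rad. Origin: centre of its underside, z up. The seated coupon's x axis lies along the stand's x, its plain end jutting 40 mm past the platform's -x edge (x = -36 mm).
- pin_foot (a point): Axis of the steel pin at the platform's top (stand frame 22, 0, 60 mm); axes as the stand. The pin is 9 mm thick, 14 mm tall, coned to 3 mm over its upper 5 mm.
- petri_dish: Bystander: glass petri dish with lid, 93 mm across, 17 mm tall, between tray and stand. Origin: centre of its underside.
- stir_bar: Bystander: white magnetic stir bar 42 x 9 mm lying on the worktop. Origin: centre of its underside.
- beaker_100: Bystander: glass beaker 62 mm wide, 71 mm tall, at the left. Origin: centre of its underside.
- film_roll: Bystander: white roll of film, 52 mm wide, 50 mm tall, at the back. Origin: centre of its underside.
- flask_100: Bystander: conical flask 63 mm wide, 106 mm tall, at the back. Origin: centre of its underside.
- weigh_boat: Bystander: white weighing boat 78 mm square, 18 mm tall, at the right. Origin: centre of its underside.
- marker_black: Bystander: black marker pen 146 mm long, at the front. Origin: centre of its underside.
Not all that is in view belongs to the job. Of the things that look like the coupon, the largest one is meant.

How it is judged:
By the outcome, as a careful person would: the job done as asked, in the order asked, and still so for the second after the job is handed in, with the robot touching nothing.
It also fails if it takes over 67 s, if anything falls off the work surface, if the arm or the gripper's body presses on something with over 40 N, if the wrist force passes 120 N, or if a joint passes its speed limit or range.

## Working session

There is one attempt and no reset: what is moved stays moved. The work goes in short steps, Python scripts to look and compute and a shell command to move; the robot and the scene stay as the last step left them, time stands still between calls to the robot, and variables do not carry over. Pictures are saved under pics/ and viewed, at most 13 in all, crops included, and the job is handed in when it is done.

```bash
mkdir -p pics
python3 - <<'E'
from rig import readout, optics
import cv2, numpy as np
s=readout.get_state(); print(s)
np.set_printoptions(precision=4,suppress=True)
for n in ("scene","side","wrist"):
    d=optics.get_image(n); np.savez(f"{n}0.npz",**d)
    cv2.imwrite(f"pics/{n}0.png",d["img"][:,:,::-1])
    print(n,d["camera_matrix"],d.get("T",d.get("hand_eye")))
E
```

```text
{'clock': 0.0, 'qpos': array([-1.20960017e-01,  2.76591173e-01,  1.50615733e+00,  2.60119947e-05,
        1.36066979e+00, -1.21008358e-01]), 'qd': array([ 0.00012038, -0.00097517,  0.00066835, -0.00027511, -0.00170202,
       -0.00200435]), 'effort': array([ 6.20495921e-04, -4.16768074e+01, -2.45808578e+01, -1.52056768e-04,
        1.11346930e-02,  1.69860516e-05]), 'position': array([5.74510477e-01, 8.58818588e-05, 2.52432197e-01]), 'ee_rot': array([-7.26486507e-04,  7.07091322e-01,  7.07121651e-01, -5.52831972e-04]), 'contact_force': array([-0.37771427, -0.01387861,  0.0829792 ]), 'moment': array([-0.00070014, -0.00051738, -0.00788934]), 'gripper_force': 0.0, 'width': 0.0853410516707739}
scene [[479.8564   0.     321.1882]
 [  0.     479.8564 202.5131]
 [  0.       0.       1.    ]] [[ 0.8526 -0.4538  0.2592  0.1576]
 [-0.5224 -0.7281  0.4438 -0.6683]
 [-0.0127 -0.5138 -0.8578  1.3241]
 [ 0.      0.      0.      1.    ]]
side [[473.3254   0.     303.2186]
 [  0.     473.3254 203.5883]
 [  0.       0.       1.    ]] [[ 0.8569 -0.2325  0.46   -0.1406]
 [-0.5153 -0.3648  0.7755 -1.1574]
 [-0.0126 -0.9016 -0.4324  0.7282]
 [ 0.      0.      0.      1.    ]]
wrist [[309.7069   0.     321.8193]
 [  0.     309.7069 204.6551]
 [  0.       0.       1.    ]] [[ 0.001  -0.9535 -0.3013  0.078 ]
 [ 1.      0.001   0.0003  0.    ]
 [ 0.     -0.3013  0.9535 -0.1207]
 [ 0.      0.      0.      1.    ]]
```

View pics/scene0.png

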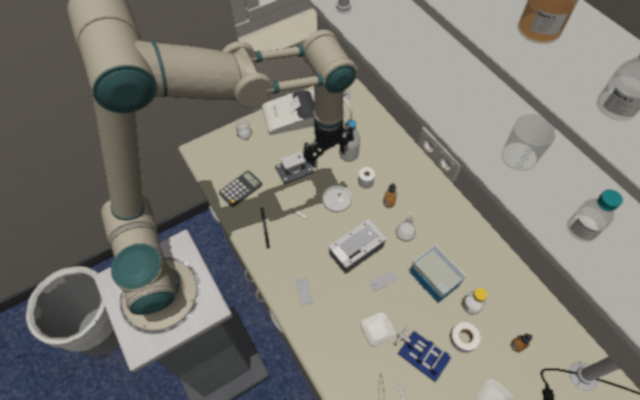

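View pics/wrist0.png

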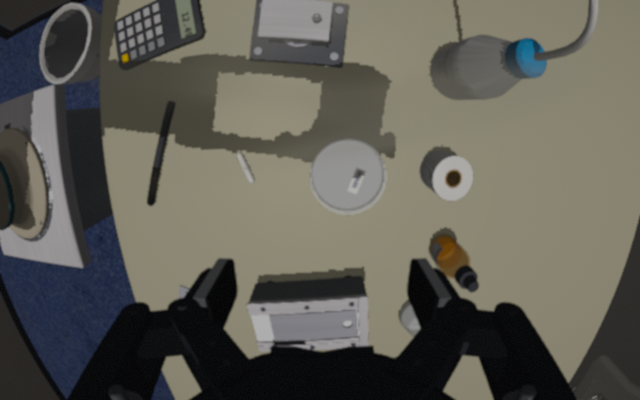

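```bash
cat > h.py <<'E'
import numpy as np, cv2
from scipy.spatial.transform import Rotation as R
from rig import readout, optics
np.set_printoptions(precision=4,suppress=True)
def tool():
    s=readout.get_state(); q=s["ee_rot"]; T=np.eye(4)
    T[:3,:3]=R.from_quat(np.r_[q[1:],q[0]]).as_matrix(); T[:3,3]=s["position"]; return T
def shot(n,save=None):
    W=tool(); d=optics.get_image(n)
    T=d["T"] if n!="wrist" else W@d["hand_eye"]
    if save: np.savez(save+".npz",img=d["img"],K=d["camera_matrix"],T=T,fish=n=="wrist"); cv2.imwrite(f"pics/{save}.png",d["img"][:,:,::-1])
    return load(save)
def load(f):
    d=np.load(f+".npz"); return d["img"],d["K"],d["T"],bool(d["fish"])
def ray(v,p):
    _,K,T,f=v; x=(np.array(p,float)-K[:2,2])/K[0,0]
    if f:
        r=np.linalg.norm(x); c=np.r_[x/r*np.sin(r),np.cos(r)]
    else: c=np.r_[x,1]
    return T[:3,3],T[:3,:3]@(c/np.linalg.norm(c))
def plane(v,p,z):
    o,d=ray(v,p); return o+d*(z-o[2])/d[2]
def proj(v,P):
    _,K,T,f=v; c=T[:3,:3].T@(np.asarray(P)-T[:3,3])
    if f:
        r=np.linalg.norm(c[:2]); x=c[:2]/r*np.arctan2(r,c[2])
    else: x=c[:2]/c[2]
    return x*K[0,0]+K[:2,2]
E
python3 - <<'E'
from h import *
d=np.load("wrist0.npz"); np.savez("w0.npz",img=d["img"],K=d["camera_matrix"],T=tool()@d["hand_eye"],fish=True)
d=np.load("scene0.npz"); np.savez("s0.npz",img=d["img"],K=d["camera_matrix"],T=d["T"],fish=False)
v=load("w0"); s=load("s0")
print(tool())
for n,p,z in [("tray c",(310,322),.062),("lipL",(252,318),.06),("stand",(292,20),.06),("pin",(317,18),.07),("dish",(348,176),.015)]: print(n,plane(v,p,z))
print("scene tray",plane(s,(358,243),.06), "stand",plane(s,(294,162),.06))
E
```

```text
[[ 0.      1.     -0.0014  0.5746]
 [ 1.     -0.      0.0002  0.    ]
 [ 0.0002 -0.0014 -1.      0.2526]
 [ 0.      0.      0.      1.    ]]
tray c [ 0.5597 -0.1763  0.062 ]
lipL [ 0.4845 -0.1745  0.06  ]
stand [0.5445 0.1722 0.06  ]
pin [0.5697 0.1708 0.07  ]
dish [0.6054 0.0005 0.015 ]
scene tray [ 0.5588 -0.1887  0.06  ] stand [0.5447 0.1626 0.06  ]
```

```bash
echo '[[0.036, -0.016, 0.008, 0], [0.036, -0.016, 0.008, 0], [0.036, -0.016, 0.008, 0], [0.036, -0.016, 0.008, 0], [0.026, -0.016, 0.008, 0]]' | python3 -m handwheel && echo '[[0, 0, 0, 0.12], [0, 0, 0, 0.12], [0, 0, 0, 0.12], [0, 0, 0, 0.12], [0, 0, 0, 0.12]]' | python3 -m handwheel && echo '[[0, 0, 0, 0.12], [0, 0, 0, 0.12], [0, 0, 0, 0.12], [0, 0, 0, 0.12], [0, 0, 0, 0.12]]' | python3 -m handwheel && echo '[[0, 0, 0, 0.12], [0, 0, 0, 0.12], [0, 0, 0, 0.131], [0, 0, 0, 0], [0, 0, 0, 0]]' | python3 -m handwheel
python3 - <<'E'
from h import *
shot("wrist","stand1"); print(tool())
E
```

```text
clock: 0.57
position: [0.4938, 0.1723, 0.2127]
ee_rot: [-0.001, 0.707, 0.707, 0.0]
contact_force: [-0.3, 0.7, -0.1]
width: 0.0854
gripper_force: 0.0
clock: 0.98
position: [0.4947, 0.1702, 0.213]
ee_rot: [-0.0, 0.886, 0.464, -0.0]
contact_force: [0.4, -0.2, -0.2]
width: 0.0853
gripper_force: 0.0
clock: 1.4
position: [0.4948, 0.17, 0.213]
ee_rot: [0.0, 0.983, 0.181, -0.0]
contact_force: [0.4, -0.5, -0.4]
width: 0.0855
gripper_force: 0.0
clock: 1.82
position: [0.4949, 0.17, 0.2131]
ee_rot: [0.0, 1.0, 0.004, -0.0]
contact_force: [0.3, -0.0, -0.3]
width: 0.085
gripper_force: 0.0
[[ 1.      0.0088 -0.0003  0.4949]
 [ 0.0088 -1.     -0.0001  0.17  ]
 [-0.0003  0.0001 -1.      0.2132]
 [ 0.      0.      0.      1.    ]]
```

```bash
echo '[[0, -0.041, 0, 0], [0, -0.041, 0, 0], [0, -0.041, 0, 0], [0, -0.041, 0, 0], [0, -0.041, 0, 0]]' | python3 -m handwheel && echo '[[0, -0.041, 0, 0], [0, -0.041, 0, 0], [0, -0.041, 0, 0], [0, -0.02, 0, 0], [0, 0, 0, 0]]' | python3 -m handwheel 0
python3 - <<'E'
from h import *
shot("wrist","tray1"); print(tool())
a=cv2.imread("pics/stand1.png");b=cv2.imread("pics/tray1.png")
cv2.imwrite("pics/both1.png",np.hstack([a[20:300,120:520],b[20:300,120:520]]))
E
```

```text
clock: 2.28
position: [0.4936, 0.3768, 0.2133]
ee_rot: [0.0, 1.0, 0.004, 0.0]
contact_force: [1.2, 0.0, -0.8]
width: 0.0853
gripper_force: 0.0
clock: 2.7
position: [0.4921, 0.5231, 0.212]
ee_rot: [-0.001, 1.0, 0.006, -0.0]
contact_force: [1.3, -0.0, 1.0]
width: 0.0256
gripper_force: 0.0
[[ 0.9999  0.0109 -0.0007  0.4923]
 [ 0.0109 -0.9999 -0.0005  0.5202]
 [-0.0007  0.0005 -1.      0.2121]
 [ 0.      0.      0.      1.    ]]
```

View pics/both1.png

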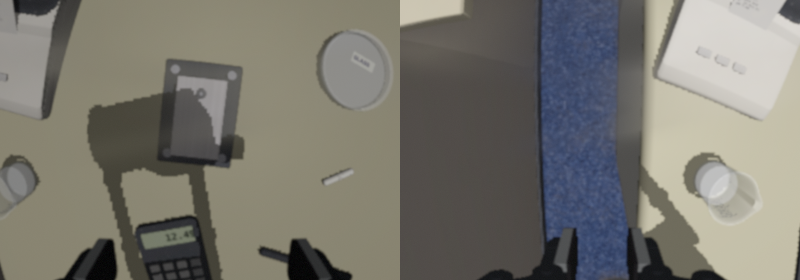

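The left half shows the stand (pin at image ≈ (321,114)). The right half shows I went the wrong way: tool +y is now world −y, so I'm reversing.

```bash
echo '[[0, 0.041, 0, 0], [0, 0.041, 0, 0], [0, 0.041, 0, 0], [0, 0.041, 0, 0], [0, 0.041, 0, 0]]' | python3 -m handwheel 0 && echo '[[0, 0.041, 0, 0], [0, 0.041, 0, 0], [0, 0.041, 0, 0], [0, 0.041, 0, 0], [0, 0.041, 0, 0]]' | python3 -m handwheel && echo '[[0, 0.041, 0, 0], [0, 0.041, 0, 0], [0, 0.041, 0, 0], [0, 0.041, 0, 0], [0, 0.041, 0, 0]]' | python3 -m handwheel && echo '[[0, 0.041, 0, 0], [0, 0.041, 0, 0], [0, 0, 0, 0], [0, 0, 0, 0]]' | python3 -m handwheel
python3 - <<'E'
from h import *
shot("wrist","tray2"); print(tool())
b=cv2.imread("pics/tray2.png"); a=cv2.imread("pics/stand1.png")
c=lambda i,y0,y1,x0,x1:cv2.resize(i[y0:y1,x0:x1],(400,400),interpolation=2)
cv2.imwrite("pics/both2.png",np.hstack([c(a,70,200,260,390),c(b,40,240,220,420)]))
E
```

```text
clock: 3.17
position: [0.4934, 0.3097, 0.2133]
ee_rot: [0.001, 1.0, 0.004, -0.0]
contact_force: [0.5, 0.4, -0.1]
width: 0.0001
gripper_force: 0.0
clock: 3.58
position: [0.494, 0.1049, 0.2136]
ee_rot: [0.0, 1.0, 0.003, 0.0]
contact_force: [0.6, 0.7, -0.0]
width: -0.0002
gripper_force: 0.0
clock: 4.0
position: [0.4948, -0.0997, 0.2136]
ee_rot: [0.0, 1.0, 0.003, -0.0]
contact_force: [0.0, -0.2, 0.6]
width: 0.0001
gripper_force: 0.0
clock: 4.33
position: [0.4956, -0.1818, 0.2132]
ee_rot: [0.0, 1.0, 0.001, -0.0]
contact_force: [-0.3, 0.8, -1.1]
width: -0.0001
gripper_force: 0.0
[[ 1.      0.0035 -0.001   0.4957]
 [ 0.0035 -1.      0.0007 -0.18  ]
 [-0.001  -0.0007 -1.      0.2132]
 [ 0.      0.      0.      1.    ]]
```

View pics/both2.png

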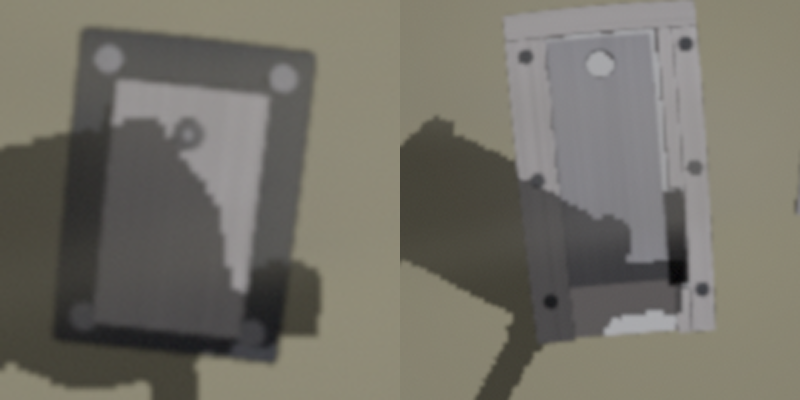

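Run:
```python
from h import *
def fit(v,px,z,obj):
    W=np.array([plane(v,p,z)[:2] for p in px]); O=np.array(obj)
    print("sides",[round(float(np.linalg.norm(W[i]-W[(i+1)%len(W)])),4) for i in range(len(W))])
    a,b=O-O.mean(0),W-W.mean(0); th=np.arctan2((a[:,0]*b[:,1]-a[:,1]*b[:,0]).sum(),(a*b).sum())
    r=R.from_euler("z",th).as_matrix()[:2,:2]; t=W.mean(0)-r@O.mean(0)
    print("th",th,"t",t,"res mm",1e3*(W-(O@r.T+t)).round(4).tolist() if 0 else ((W-(O@r.T+t))*1e3).ravel()); return th,r,t
v=load("stand1"); P=lambda *l:[(x/400*130+260,y/400*130+70) for x,y in l]
th,r,t=fit(v,P((117,80),(270,95),(243,338),(92,325)),.06,[(.036,.022),(.036,-.022),(-.036,-.022),(-.036,.022)])
print("pin from fit",t+r@[.022,0],"direct",plane(v,P((188,134))[0],.072))
v=load("tray2"); P=lambda *l:[(x/2+220,y/2+40) for x,y in l]
th,r,t=fit(v,P((104,15),(295,3),(313,331),(139,342)),.0625,[(.075,.042),(.075,-.042),(-.075,-.042),(-.075,.042)])
q=[plane(v,p,.063)[:2] for p in P((200,64),(168,286),(146,45),(252,34))]
for n,x in zip(("hole","front-left","rear-left","rear-right"),q): print(n,x,"tray frame",r.T@(x-t))
```

```text
sides [0.0434, 0.0714, 0.0447, 0.0718]
th -0.093269619470283 t [0.5466 0.1742] res mm [-0.3191 -0.3813 -0.0779  0.1734  0.4718 -0.2488 -0.0748  0.4566]
pin from fit [0.5685 0.1721] direct [0.5688 0.1721 0.072 ]
sides [0.0826, 0.1489, 0.081, 0.149]
th 0.08065063203242338 t [ 0.5576 -0.1851] res mm [ 0.0715 -0.4098 -1.1285  0.9065 -0.0821  1.2097  1.1391 -1.7064]
hole [ 0.6059 -0.1791] tray frame [0.0486 0.0021]
front-left [ 0.5074 -0.1649] tray frame [-0.0484  0.0242]
rear-left [ 0.6147 -0.156 ] tray frame [0.0592 0.0244]
rear-right [ 0.6196 -0.2013] tray frame [ 0.0605 -0.0212]
```

```bash
echo '[[0.016, 0.0005, 0.022, 0], [0.016, 0.0005, 0.022, 0], [0.016, 0.0005, 0.022, 0], [0.016, 0.0005, 0.022, 0], [0.0152, 0.0005, 0.022, 0]]' | python3 -m handwheel 0 40 && echo '[[0, 0, 0.006, -0.0785], [0, 0, 0, 0], [0, 0, 0, 0], [0, 0, 0, 0]]' | python3 -m handwheel && python3 -c "
from h import *
v=shot('wrist','t3');T=tool();print(T);s=readout.get_state();print(s['contact_force'])
th=.082;r=R.from_euler('z',th).as_matrix()[:2,:2];t=np.array([.5576,-.1851])
print('tcp in tray',r.T@(T[:2,3]-t))"
```

```text
clock: 4.8
position: [0.5764, -0.1792, 0.1027]
ee_rot: [-0.0, 1.0, 0.004, -0.0]
contact_force: [0.8, -0.0, 0.8]
width: 0.0001
gripper_force: 0.0
clock: 5.13
position: [0.5762, -0.1802, 0.0983]
ee_rot: [0.0, 0.999, 0.042, 0.0]
contact_force: [-0.5, -0.9, 1.0]
width: 0.0001
gripper_force: 0.0
[[ 0.9965  0.084   0.0016  0.5763]
 [ 0.084  -0.9965 -0.0007 -0.1805]
 [ 0.0015  0.0008 -1.      0.0986]
 [ 0.      0.      0.      1.    ]]
[-0.0688 -0.4882 -0.3139]
tcp in tray [0.019 0.003]
```

```bash
echo '[[0, 0.0005, 0.002, 0], [0, 0.0005, 0.002, 0], [0, 0.0005, 0.002, 0], [0, 0, 0.002, 0], [0, 0, 0.001, 0]]' | python3 -m handwheel && echo '[[0, 0, 0.0005, 0], [0, 0, 0.0005, 0], [0, 0, 0.0005, 0], [0, 0, 0.0005, 0], [0, 0, 0.0005, 0]]' | python3 -m handwheel
```

```text
clock: 5.6
position: [0.5761, -0.1826, 0.0881]
ee_rot: [-0.0, 0.999, 0.042, -0.0]
contact_force: [0.2, -0.4, 0.3]
width: -0.0002
gripper_force: 0.0
clock: 6.02
position: [0.5764, -0.1825, 0.0858]
ee_rot: [0.0, 0.999, 0.042, 0.0]
contact_force: [-0.4, -0.3, 0.5]
width: -0.0005
gripper_force: 0.0
```

```bash
echo '[[0, 0, 0.0004, 0], [0, 0, 0.0004, 0], [0, 0, 0, 0]]' | python3 -m handwheel; echo '[[0, 0, 0.0003, 0], [0, 0, 0.0003, 0], [0, 0, 0, 0]]' | python3 -m handwheel
```

```text
clock: 6.27
position: [0.5765, -0.1825, 0.0851]
ee_rot: [0.0, 0.999, 0.042, 0.0]
contact_force: [-0.3, 0.1, 0.1]
width: -0.0
gripper_force: 0.4
clock: 6.52
position: [0.5765, -0.1826, 0.0851]
ee_rot: [0.0, 0.999, 0.042, 0.0]
contact_force: [-1.1, 0.5, 4.4]
width: -0.0001
gripper_force: 2.5
```

```bash
echo '[[0, 0, 0.0003, 0], [0, 0, 0, 0], [0, 0, 0, 0]]' | python3 -m handwheel
```

```text
clock: 6.77
position: [0.5767, -0.1826, 0.0851]
ee_rot: [0.0, 0.999, 0.042, 0.001]
contact_force: [-1.3, -0.1, 6.4]
width: 0.0001
gripper_force: 3.2
```

```bash
echo '[[0, 0, 0.0003, 0], [0, 0, 0, 0], [-0.0005, 0, 0, 0], [-0.0005, 0, 0, 0], [-0.0005, 0, 0, 0]]' | python3 -m handwheel; echo '[[-0.0007, 0, 0, 0], [-0.0007, 0, 0, 0], [-0.0007, 0, 0, 0], [-0.0007, 0, 0, 0], [-0.0007, 0, 0, 0]]' | python3 -m handwheel; python3 -c "
from h import *
print(tool()[:3,3]); v=shot('wrist','t4')
a=cv2.imread('pics/t3.png');b=cv2.imread('pics/t4.png')
cv2.imwrite('pics/cmp4.png',np.hstack([a[:,160:560],b[:,160:560]]))"
```

```text
clock: 7.18
position: [0.5765, -0.1827, 0.085]
ee_rot: [0.0, 0.999, 0.042, 0.002]
contact_force: [0.6, 2.0, 6.2]
width: 0.0002
gripper_force: 3.0
clock: 7.6
position: [0.573, -0.183, 0.0851]
ee_rot: [0.0, 0.999, 0.042, 0.002]
contact_force: [1.3, 1.5, 6.5]
width: 0.0
gripper_force: 3.0
[ 0.573  -0.183   0.0851]
```

View pics/cmp4.png

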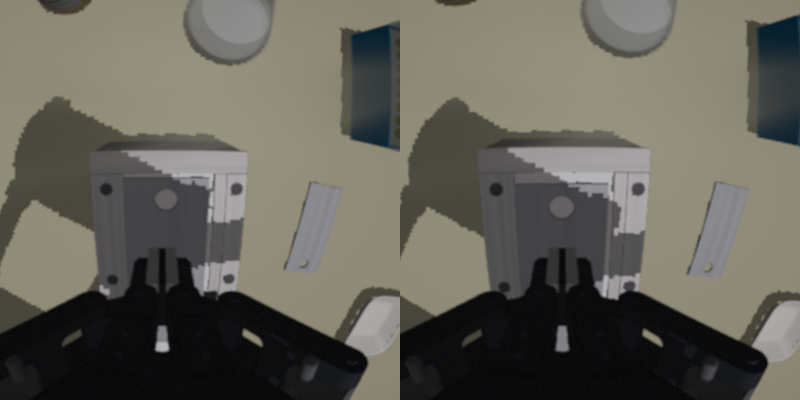

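The coupon is moving: the gap at the rear has opened to about 8 px, with the hole now at image (321,207). I'll check for slip by measurement.

```bash
cat >> h.py <<'E'
TH=.082; TR=R.from_euler('z',TH).as_matrix()[:2,:2]; TT=np.array([.5576,-.1851])
def tr(p): return TR.T@(np.asarray(p)[:2]-TT)
def hole(name):
    """hole in tray frame: round blob ahead of the finger tips, near the coupon's line"""
    v=shot("wrist",name); g=cv2.cvtColor(v[0],cv2.COLOR_RGB2GRAY)
    T=tool(); best=[]
    for t in range(60,235,7):
        for inv in (0,1):
            m=((g>t)^inv).astype(np.uint8)
            for c in cv2.findContours(m,cv2.RETR_LIST,cv2.CHAIN_APPROX_NONE)[0]:
                A=cv2.contourArea(c); p=cv2.arcLength(c,True)
                if 120<A<800 and 4*np.pi*A/p**2>.8:
                    M=cv2.moments(c); q=np.array([M["m10"],M["m01"]])/A
                    h=tr(plane(v,q,.063))
                    if abs(h[1]-.002)<.012 and -.04<h[0]<.055: best.append(np.r_[h,q,A])
    T=tr(T[:2,3]); b=np.median(best,0) if best else None
    print(name,"tcp tray",T,"hole tray/px/area",b,len(best)); return b
E
python3 - <<'E'
from h import *
for n,p in (("t3",(326,199)),("t4",(321,207))): print(tr(plane(load(n),p,.063)))
hole("t5"); print(readout.get_state()["contact_force"])
E
```

```text
[0.0499 0.0021]
[0.0464 0.0022]
t5 tcp tray [0.0154 0.0009] hole tray/px/area [  0.0465   0.0022 321.1238 206.5425 376.25  ] 8
[0.89   1.8543 5.4887]
```

```bash
echo '[[-0.0008, 0, 0.0002, 0], [-0.0008, 0, 0.0001, 0], [-0.001, 0, 0, 0], [-0.001, 0, 0, 0], [-0.001, 0, 0, 0]]' | python3 -m handwheel|grep -E "pos|contact"; echo '[[-0.001, 0, 0, 0], [-0.001, 0, 0, 0], [-0.001, 0, 0, 0], [-0.001, 0, 0, 0], [-0.001, 0, 0, 0]]' | python3 -m handwheel|grep -E "pos|contact"; python3 -c "
from h import *
hole('t6')"
```

```text
position: [0.5687, -0.1834, 0.0851]
contact_force: [1.3, 2.2, 7.4]
position: [0.5637, -0.1838, 0.0851]
contact_force: [0.5, 2.3, 7.0]
t6 tcp tray [0.0059 0.0008] hole tray/px/area [  0.0373   0.0021 321.1588 206.5789 392.5   ] 9
```

```bash
for i in 1; do :; done; echo '[[-0.001, 0, 0.0001, 0], [-0.001, 0, 0, 0], [-0.001, 0, 0, 0], [-0.001, 0, 0, 0], [-0.001, 0, 0, 0]]' | python3 -m handwheel|grep -E "pos|contact"; echo '[[-0.001, 0, 0, 0], [-0.001, 0, 0, 0], [-0.001, 0, 0, 0], [-0.001, 0, 0, 0], [-0.001, 0, 0, 0]]' | python3 -m handwheel|grep -E "pos|contact";  echo '[[-0.001, 0, 0, 0], [-0.001, 0, 0, 0], [-0.001, 0, 0, 0], [-0.001, 0, 0, 0], [-0.001, 0, 0, 0]]' | python3 -m handwheel|grep -E "pos|contact"; python3 -c "
from h import *
hole('t7')"
```

```text
position: [0.5588, -0.1842, 0.0851]
contact_force: [1.2, 2.7, 7.1]
position: [0.5538, -0.1847, 0.085]
contact_force: [1.0, 1.2, 8.1]
position: [0.5489, -0.1851, 0.0851]
contact_force: [0.4, 1.8, 7.9]
t7 tcp tray [-0.0089  0.0007] hole tray/px/area [  0.0225   0.0021 320.8459 206.3501 397.75  ] 8
```

Moving without slip; 36 mm to go.

```bash
echo '[[-0.001, 0, 0, 0], [-0.001, 0, 0, 0], [-0.001, 0, 0, 0], [-0.001, 0, 0, 0], [-0.001, 0, 0, 0]]' | python3 -m handwheel|grep -E "contact"; echo '[[-0.001, 0, 0, 0], [-0.001, 0, 0, 0], [-0.001, 0, 0, 0], [-0.001, 0, 0, 0], [-0.001, 0, 0, 0]]' | python3 -m handwheel|grep -E "contact";  echo '[[-0.001, 0, 0, 0], [-0.001, 0, 0, 0], [-0.001, 0, 0, 0], [-0.001, 0, 0, 0], [-0.001, 0, 0, 0]]' | python3 -m handwheel|grep -E "pos|contact"; echo '[[-0.001, 0, 0, 0], [-0.001, 0, 0, 0], [-0.001, 0, 0, 0], [-0.001, 0, 0, 0], [-0.001, 0, 0, 0]]' | python3 -m handwheel|grep -E "pos|contact"; python3 -c "
from h import *
hole('t8')"
```

```text
contact_force: [0.8, 1.4, 8.8]
contact_force: [0.9, 1.3, 8.2]
position: [0.534, -0.1865, 0.0851]
contact_force: [0.9, 1.7, 8.6]
position: [0.529, -0.1869, 0.085]
contact_force: [-0.3, 1.6, 8.9]
t8 tcp tray [-0.0289  0.0005] hole tray/px/area [  0.0026   0.0021 320.6452 206.1872 390.75  ] 8
```

```bash
echo '[[-0.001, 0, 0, 0], [-0.001, 0, 0, 0], [-0.001, 0, 0, 0], [-0.001, 0, 0, 0], [-0.001, 0, 0, 0]]' | python3 -m handwheel|grep -E "contact"; echo '[[-0.001, 0, 0, 0], [-0.001, 0, 0, 0], [-0.001, 0, 0, 0], [-0.001, 0, 0, 0], [-0.001, 0, 0, 0]]' | python3 -m handwheel|grep -E "contact";  echo '[[-0.001, 0, 0, 0], [-0.001, 0, 0, 0], [-0.001, 0, 0, 0], [-0.001, 0, 0, 0], [-0.001, 0, 0, 0]]' | python3 -m handwheel|grep -E "pos|contact"; echo '[[-0.001, 0, 0, 0], [0, 0, 0, 0], [0, 0, -0.0006, 0], [0, 0, -0.0006, 0], [0, 0, -0.0006, 0]]' | python3 -m handwheel|grep -E "pos|contact"; python3 -c "
from h import *
hole('t9')"
```

```text
contact_force: [1.8, 1.5, 8.2]
contact_force: [1.5, 1.6, 8.6]
position: [0.5141, -0.1883, 0.085]
contact_force: [1.3, 2.4, 8.7]
position: [0.5109, -0.1881, 0.0851]
contact_force: [0.2, -0.4, -0.5]
t9 tcp tray [-0.0469  0.0009] hole tray/px/area [ -0.0135   0.002  321.5661 202.2171 402.    ] 8
```

```bash
echo '[[0, 0, -0.005, 0], [0, 0, -0.02, 0], [0, 0, -0.03, 0], [-0.02, 0, -0.01, 0], [-0.03, -0.001, 0, 0]]' | python3 -m handwheel 0.06 60|grep pos;  echo '[[-0.0026, 0, 0, 0], [0, 0, 0, 0], [0, 0, 0, 0], [0, 0, 0, 0]]' | python3 -m handwheel |grep -E "clock|pos|wid"; python3 -c "
from h import *
hole('t10'); print(tool()); v=shot('side','side10'); w=load('t10')
r=lambda P: TT+TR@P
c=proj(v,np.r_[r([-.075,0]),.06]); print(c); x,y=c.astype(int)
a=v[0][max(y-60,0):y+60,max(x-80,0):x+80]; b=w[0][100:400,170:470]
cv2.imwrite('pics/chk10.png',np.hstack([cv2.resize(a,(400,300)),cv2.resize(b,(400,300))])[:,:,::-1])"
```

```text
position: [0.4647, -0.193, 0.1531]
clock: 14.07
position: [0.4594, -0.1917, 0.1501]
width: 0.0602
t10 tcp tray [-0.0984  0.0015] hole tray/px/area [ -0.0145   0.0021 322.6684  99.8244 204.75  ] 6
[[ 0.9964  0.0844  0.0004  0.4594]
 [ 0.0844 -0.9964  0.     -0.1917]
 [ 0.0005  0.     -1.      0.15  ]
 [ 0.      0.      0.      1.    ]]
[319.2442 241.1302]
```

View pics/chk10.png

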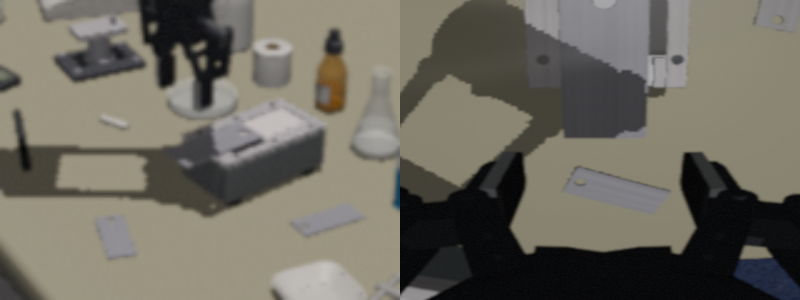

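The coupon lies flat on the bed and overhangs the lip. In the wrist image its front end is at about (291–354, 237), the lip is at row 187, and the open fingers straddle it.

```bash
python3 -c "
from h import *
v=load('t10')
for p,z in (((291.5,237),.063),((354,236),.063),((266,187),.0625),((386,186),.0625)): print(tr(plane(v,p,z)))"
```

```text
[-0.1118  0.0245]
[-0.1109 -0.0213]
[-0.0742  0.0415]
[-0.0731 -0.0427]
```

```bash
echo '[[-0.001, 0, 0.02, 0], [0, 0, 0.02, 0], [0, 0, 0.02, 0], [0, 0, 0.015, 0], [0, 0, 0.010, 0]]' | python3 -m handwheel|grep -E "pos|cont"; echo '[[0, 0, 0.004, 0], [0, 0, 0, 0], [0, 0, 0, 0]]' | python3 -m handwheel|grep -E "pos|cont"
```

```text
position: [0.4574, -0.1911, 0.0633]
contact_force: [-1.1, 0.3, 0.1]
position: [0.4581, -0.1917, 0.0612]
contact_force: [-0.3, 0.4, -0.0]
```

```bash
echo '[[0, 0, 0, 0], [0, 0, 0, 0], [0, 0, 0, 0], [0, 0, 0, 0], [0, 0, 0, 0]]' | python3 -m handwheel 0.04 50; python3 -c "
from h import *
print(tr(tool()[:2,3])); v=shot('side','side11')
c=proj(v,[.46,-.19,.06]);print(c);x,y=c.astype(int); cv2.imwrite('pics/s11.png',cv2.resize(v[0][y-75:y+50,x-80:x+80],(640,500))[:,:,::-1])"
```

```text
clock: 15.25
position: [0.4585, -0.1923, 0.0621]
ee_rot: [0.001, 0.999, 0.042, 0.001]
contact_force: [0.6, -1.3, 2.4]
width: 0.0433
gripper_force: 50.6
[-0.0994  0.0009]
[312.0835 243.1516]
```

View pics/s11.png

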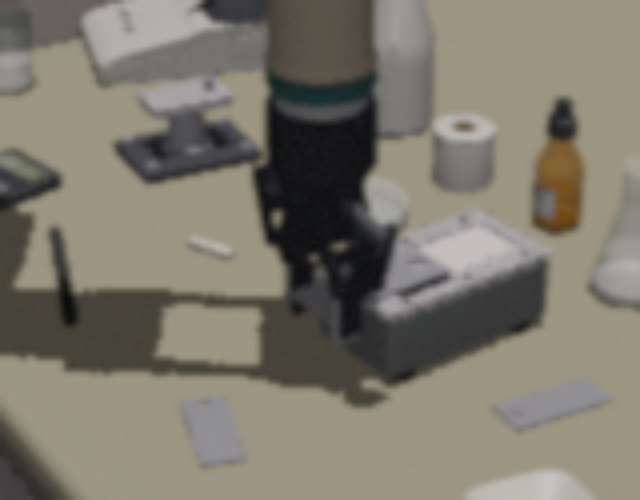

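The side view shows the fingers on the coupon's overhanging end, with grip force 50 N. Lifting now.

```bash
echo '[[0, 0, -0.002, 0], [0, 0, -0.005, 0], [0, 0, -0.012, 0], [0, 0, -0.02, 0], [0, 0, -0.025, 0]]' | python3 -m handwheel 0.04 70|grep -E "pos|cont|wid"; echo '[[0, 0, -0.025, 0], [0, 0, -0.011, 0], [0, 0, 0, 0], [0, 0, 0, 0]]' | python3 -m handwheel|grep -E "pos|cont|wid"; python3 -c "
from h import *
v=shot('wrist','w12');print(tool());cv2.imwrite('pics/w12b.png',v[0][:,:,::-1])"
```

```text
position: [0.4552, -0.1897, 0.1242]
contact_force: [1.4, -0.1, -1.0]
width: 0.0429
position: [0.4569, -0.1908, 0.1612]
contact_force: [0.2, -0.6, -0.2]
width: 0.0422
[[ 0.9965  0.0841 -0.0021  0.4564]
 [ 0.0841 -0.9965  0.0019 -0.1906]
 [-0.0019 -0.002  -1.      0.1603]
 [ 0.      0.      0.      1.    ]]
```

View pics/w12b.png

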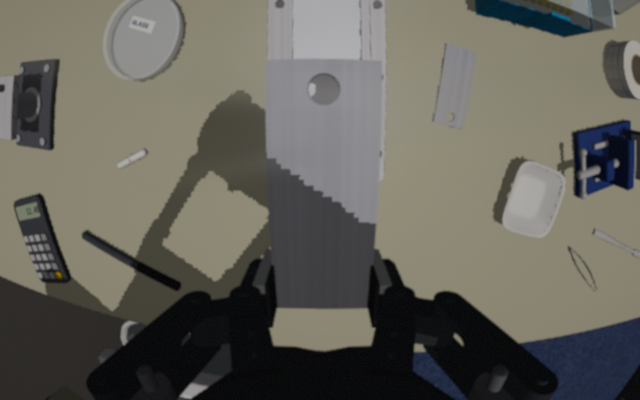

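```bash
python3 -c "
from h import *
from scipy.optimize import brentq
img,K,T,f=load('w12'); H=np.linalg.inv(tool())@T; v=(img,K,H,True)
for a,b in (((266.5,60),(382,60)),((273.5,307),(370,307))):
    g=lambda z:np.linalg.norm(plane(v,a,z)-plane(v,b,z))-.045
    z=brentq(g,-.05,.1); print(z,plane(v,a,z),plane(v,b,z))
for z in (-.002,0,.002,.004):print(plane(v,(324,89),z), [plane(v,p,z)[:2] for p in ((266.5,60),(382,60),(273.5,307),(370,307))])
g=cv2.cvtColor(img,cv2.COLOR_RGB2GRAY)[60:120,290:360]; print(cv2.HoughCircles(cv2.resize(g,None,fx=4,fy=4,interpolation=2),cv2.HOUGH_GRADIENT,1,100,param1=80,param2=20,minRadius=50,maxRadius=90))
"
```

```text
0.00048415305628672634 [ 0.098  -0.0223  0.0005] [0.0982 0.0227 0.0005]
-0.0043381298186871975 [-0.0095 -0.0232 -0.0043] [-0.0095  0.0218 -0.0043]
[ 0.0857  0.0001 -0.002 ] [array([ 0.0976, -0.0219]), array([0.0978, 0.0222]), array([-0.0112, -0.0236]), array([-0.0112,  0.0223])]
[0.0858 0.0001 0.    ] [array([ 0.0979, -0.0222]), array([0.0981, 0.0226]), array([-0.0127, -0.024 ]), array([-0.0127,  0.0226])]
[0.0859 0.0001 0.002 ] [array([ 0.0983, -0.0226]), array([0.0984, 0.023 ]), array([-0.0142, -0.0244]), array([-0.0142,  0.023 ])]
[0.0861 0.0001 0.004 ] [array([ 0.0986, -0.0229]), array([0.0988, 0.0234]), array([-0.0157, -0.0248]), array([-0.0157,  0.0234])]
None
```

```bash
echo '[[0, -0.01, 0, 0.0885], [0, -0.025, 0, 0.0885], [0, -0.035, 0, 0], [0, -0.035, 0, 0], [0, -0.035, 0, 0]]' | python3 -m handwheel |grep -E "pos"; echo '[[-0.002, -0.035, 0, 0], [-0.002, -0.035, 0, 0], [-0.002, -0.035, 0, 0], [-0.002, -0.035, 0, 0], [0, -0.035, 0, 0]]' | python3 -m handwheel |grep -E "pos"; echo '[[0, -0.03, 0.006, 0], [0, -0.0217, 0.01, 0], [0, -0.005, 0.01, 0], [0, 0, 0.008, 0], [0, 0, 0.003, 0]]' | python3 -m handwheel |grep -E "pos|wid";echo '[[0, 0, 0, 0], [0, 0, 0, 0], [0, 0, 0, 0]]' | python3 -m handwheel |grep -E "pos|cont";  cat > chk.py <<'E'
from h import *
import sys
def main(n):
    shot('wrist',n); T=tool(); h=T@np.r_[.0858,.0001,.002,1]
    yaw=np.arctan2(T[1,0],T[0,0]); e=np.r_[.5687,.1721]-h[:2]
    c,s=np.cos(yaw),np.sin(yaw)
    print(T[:3,3],"yaw",yaw,"hole",h[:3],"to go tool",c*e[0]+s*e[1],s*e[0]-c*e[1],"tilt",T[2,:2])
main(sys.argv[1])
E
python3 chk.py w13
```

```text
position: [0.4649, -0.0504, 0.1594]
position: [0.4725, 0.1246, 0.1593]
position: [0.4779, 0.1786, 0.1215]
width: 0.0425
position: [0.4803, 0.1783, 0.1245]
contact_force: [-0.2, -0.6, -1.0]
[0.4804 0.1785 0.1247] yaw -0.09423786672183142 hole [0.5658 0.1703 0.1228] to go tool 0.0026818239025100587 -0.00201731567008379 tilt [ 0.001  -0.0002]
```

```bash
echo '[[0.0013, -0.001, 0.008, 0], [0.0014, -0.001, 0.008, 0], [0, 0, 0.004, 0], [0, 0, 0, 0], [0, 0, 0, 0]]' | python3 -m handwheel |grep -E "pos|cont";  python3 chk.py w14; python3 -c "
import cv2
a=cv2.imread('pics/w14.png'); cv2.imwrite('pics/w14c.png',cv2.resize(a[30:230,220:420],(600,600),interpolation=2))"
```

```text
position: [0.4825, 0.181, 0.1036]
contact_force: [-0.8, -0.2, -0.7]
[0.4828 0.1811 0.104 ] yaw -0.09269177577341065 hole [0.5682 0.1731 0.1019] to go tool 0.0005702434645851677 0.0009139363723519596 tilt [-0.0004  0.0002]
```

View pics/w14c.png

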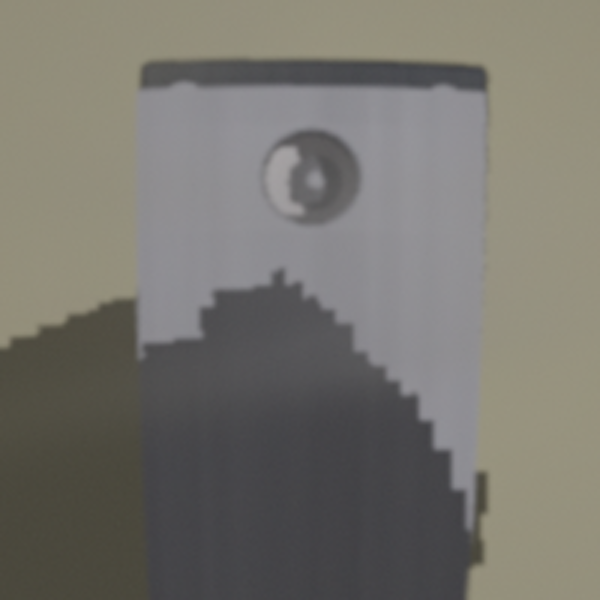

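Held flat, with the pin visible through the hole: hole centre at about (323.7,89) and pin tip at about (325.3,90). I'll compute the residual offset next.

```bash
python3 -c "
from h import *
v=load('w14'); T=tool(); h=plane(v,(323.7,89),.105); p=plane(v,(325.3,90),.074)
Ti=np.linalg.inv(T)
print(h,p,'tool',(Ti@np.r_[h,1])[:3],(Ti@np.r_[p,1])[:3]); e=T[:3,:3].T@(p-h); print('to go',e)
# coupon yaw in tool from edges
a=[plane(v,(220+x/3,30+y/3),.105) for x,y in ((138,90),(149,590),(487,90),(464,590))]
for i,j in ((1,0),(3,2)): d=T[:3,:3].T@(a[j]-a[i]); print('edge yaw',np.arctan2(d[1],d[0]))
print(T[:3,3])"
```

```text
[0.5672 0.1734 0.105 ] [0.5686 0.1723 0.074 ] tool [ 0.0847 -0.0002 -0.0011] [0.0863 0.0008 0.0299]
to go [0.0016 0.001  0.031 ]
edge yaw 0.007779831324946403
edge yaw 0.012903987704176546
[0.4828 0.1811 0.104 ]
```

```bash
echo '[[0.0012, 0.0017, 0.004, -0.008], [0, 0, 0.007, 0], [0, 0, 0.007, 0], [0, 0, 0.004, 0], [0, 0, 0, 0]]' | python3 -m handwheel |grep -E "pos|cont"; echo '[[0, 0, 0, 0], [0, 0, 0, 0]]' | python3 -m handwheel |grep -E "pos|cont";  python3 chk.py w15; python3 -c "
import cv2
a=cv2.imread('pics/w15.png'); cv2.imwrite('pics/w15c.png',cv2.resize(a[50:130,284:364],(480,480),interpolation=2))"
```

```text
position: [0.4829, 0.1791, 0.0809]
contact_force: [-0.3, 0.5, -0.9]
position: [0.484, 0.1794, 0.0822]
contact_force: [1.0, -0.6, -0.6]
[0.4841 0.1794 0.0824] yaw -0.08467951519556183 hole [0.5696 0.172  0.0804] to go tool -0.0009331081018675167 2.49939493977108e-05 tilt [ 0.0005 -0.0002]
```

View pics/w15c.png

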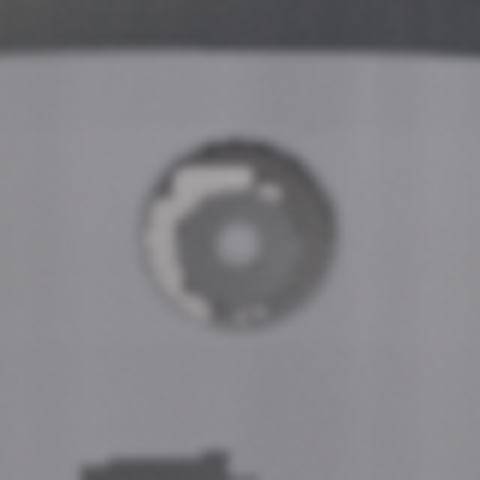

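The pin sits nearly centred in the hole: hole at (323.7,89.0), tip at (323.8,90.7).

```bash
python3 -c "
from h import *
v=load('w15'); T=tool(); h=plane(v,(323.7,89),.0833); p=plane(v,(323.8,90.7),.074)
print(h,p,'to go',T[:3,:3].T@(p-h),T[:3,3])"
```

```text
[0.5688 0.1725 0.0833] [0.5687 0.1724 0.074 ] to go [-0.0001  0.0001  0.0093] [0.4841 0.1794 0.0824]
```

```bash
echo '[[0, 0, 0.002, 0], [0, 0, 0.002, 0], [0, 0, 0.002, 0], [0, 0, 0.002, 0], [0, 0, 0.002, 0]]' | python3 -m handwheel |grep -E "pos|cont"; echo '[[0, 0, 0.0015, 0], [0, 0, 0.0015, 0], [0, 0, 0.0015, 0], [0, 0, 0.0005, 0], [0, 0, 0, 0]]' | python3 -m handwheel |grep -E "pos|cont"; python3 chk.py w16
```

```text
position: [0.4839, 0.1793, 0.072]
contact_force: [-0.3, 0.2, -0.5]
position: [0.4838, 0.1793, 0.067]
contact_force: [-0.1, -1.6, -0.9]
[0.4839 0.1793 0.0672] yaw -0.08466308929889275 hole [0.5694 0.172  0.0652] to go tool -0.0007218818247338405 -6.529553849388928e-05 tilt [0. 0.]
```

```bash
echo '[[0, 0, 0.0007, 0], [0, 0, 0.0007, 0], [0, 0, 0.0007, 0], [0, 0, 0.0007, 0], [0, 0, 0, 0]]' | python3 -m handwheel |grep -E "pos|cont"; echo '[[0, 0, 0.0005, 0], [0, 0, 0.0005, 0], [0, 0, 0.0004, 0], [0, 0, 0, 0]]' | python3 -m handwheel |grep -E "pos|cont"
```

```text
position: [0.4838, 0.1793, 0.0643]
contact_force: [0.1, -0.5, -0.9]
position: [0.4839, 0.1793, 0.063]
contact_force: [0.1, -0.1, -0.4]
```

```bash
echo '[[0, 0, 0.0004, 0], [0, 0, 0.0004, 0], [0, 0, 0, 0]]' | python3 -m handwheel |grep -E "pos|cont"; echo '[[0, 0, 0.0004, 0], [0, 0, 0.0004, 0], [0, 0, 0, 0]]' | python3 -m handwheel |grep -E "pos|cont"
```

```text
position: [0.484, 0.1793, 0.0624]
contact_force: [-0.5, 0.0, 2.3]
position: [0.484, 0.1794, 0.0618]
contact_force: [-0.9, 0.3, 5.8]
```

```bash
echo '[[0, 0, 0, 0], [0, 0, 0, 0], [0, 0, 0, 0]]' | python3 -m handwheel 0.05|grep -E "pos|cont|wid"; echo '[[0, 0, 0, 0], [0, 0, 0, 0], [0, 0, 0, 0]]' | python3 -m handwheel 0.062|grep -E "pos|cont|wid"; echo '[[0, 0, -0.005, 0], [0, 0, -0.01, 0], [0, 0, -0.02, 0], [0, 0, -0.03, 0], [0, 0, -0.035, 0]]' | python3 -m handwheel |grep -E "pos|cont|wid"; echo '[[0, 0, 0, 0], [0, 0, 0, 0], [0, 0, 0, 0]]' | python3 -m handwheel |grep -E "clo|pos|cont|wid"; python3 -c "
from h import *
v=shot('wrist','w20'); s=shot('side','side20'); c=proj(s,[.54,.17,.06]).astype(int); print(c,tool()[:3,3])
x,y=c; cv2.imwrite('pics/fin.png',np.hstack([cv2.resize(s[0][max(y-50,0):y+50,x-67:x+67],(400,300)),cv2.resize(v[0][60:330,140:500],(400,300))])[:,:,::-1])"
```

```text
position: [0.4839, 0.1793, 0.0612]
contact_force: [0.4, 1.0, 0.1]
width: 0.0502
position: [0.4839, 0.1793, 0.0613]
contact_force: [-0.8, -0.6, 1.4]
width: 0.0624
position: [0.4828, 0.179, 0.162]
contact_force: [0.7, 0.3, -0.6]
width: 0.0622
clock: 22.05
position: [0.4836, 0.1793, 0.1618]
contact_force: [0.6, -0.6, -0.1]
width: 0.0622
[276 191] [0.4829 0.1791 0.1605]
```

View pics/fin.png

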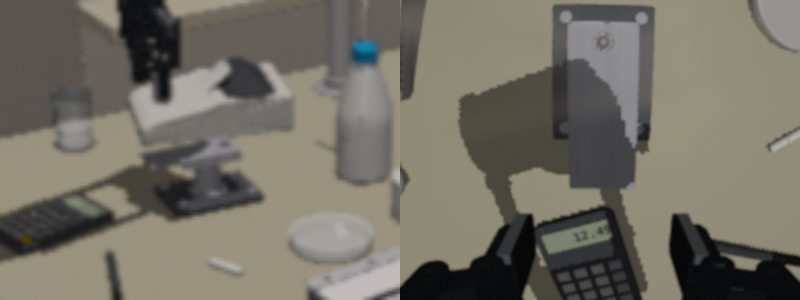

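The coupon lies flat on the platform with the pin through its hole, aligned with the stand. The gripper is clear.

```bash
python3 -c "
from rig import ticket; print(ticket.sign_off())"
```

```text
the job is handed in; nothing more can be done
None
```

The job is handed in: the coupon lies flat on the inspection stand with its hole over the pin and its length along the platform, and the gripper is clear. Pressing force read at most about 9 N, the overhang was about 37 mm before gripping, and it took about 22 s of the 67 s allowed.

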